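# Light a doubtful rivet and bring the hand lens into focus over it

## Task

Check the rivet circled in red on the stainless pan: lift the work lamp by its handle off its charging dock, set it down gently and upright on the bench beside the pan, within 20 cm of that rivet and with its light turned towards it, and let it go. Then take the hand lens by its handle and hold it level and still, its lens straight over the circled rivet and at the height of the red stop on the upright square, clear of everything; finish while holding it there. Do not shift the pan, the square and its stop, or the other things on the bench.

Things in the scene. Friction and masses are not known exactly. Their poses are not given: they have to be found in the camera images.
- lamp: Red LED work lamp with black handle, 54 x 90 x 144 mm tall (x, y, z), 0.3 to 0.6 kg, standing upright in its dock at the start. Origin: centre of its underside; z up; the light, a pale square panel, is on its -x face and shines along -x.
- lamp_handle (a point): Middle of the lamp's handle, 137 mm above its underside: a level bar 14 x 14 mm thick, running 86 mm along the lamp's y between two posts (68 mm clear between them, 30 mm clear under the bar); pinch it from above across the lamp's x.
- dock: Black charging dock 72 x 108 mm, fixed to the bench; origin: centre of its underside. The lamp's foot stands in it 18 mm above the bench, same x and y axes as the dock, inside a rim 8 mm high that leaves 4 mm all round: lift straight up at least 10 mm before moving sideways. Empty it is 26 mm high.
- lens: Hand lens lying flat on the bench: black round rim 82 mm across and 14 mm thick with clear glass 70 mm across, and a straight black handle, green at its end, lying along -x from the rim to 165 mm from the lens centre, 24 mm wide (y) and 16 mm thick (z) between 55 and 165 mm. About 0.16 kg. Origin: under the lens centre, at the underside; z is the optical axis (up), level means z vertical.
- lens_centre (a point): Centre of the glass, 7 mm above the lens's underside: the point to bring over the rivet at the height of the stop's middle.
- lens_grip (a point): A good place to hold the handle, near the point of balance: on its middle line, 85 mm from the lens centre and 8 mm above the underside; pinch across its 24 mm width (the lens's y) from above.
- pan: Folded stainless pan lying open side down, its flat face up, 150 x 180 mm (x, y) and 25 mm high, loose on the bench, 0.7 kg. Origin: centre of its underside. A riveted lap seam of five rivets runs along its y through the middle; there is a blue tape tag near one corner.
- rivet (a point): Top face of the pan at the rivet circled in red (ring 28 mm across): 30 mm along +y of the pan's centre, 26 mm above the bench.
- square: Combination square standing upright behind the pan: dark cast stock 20 x 100 x 54 mm on the bench, from 15 mm on the -y side to 85 mm on the +y side of the blade; steel blade 19 mm wide, 150 mm tall. Loose, 0.4 kg, easily knocked over. Origin: foot of the blade.
- mark (a point): Middle of the red sliding stop (12 x 30 x 12 mm) on the square's blade, 100 to 140 mm above the bench: it marks the height at which the lens is in focus on the pan.
- tape: Red tape measure, 72 x 36 x 70 mm, standing on its edge; origin: centre of its underside. Leave alone.
- jar: Small clear jar with blue cap, 56 mm across, 65 mm tall; origin: centre of its underside. Leave alone.
Not all that is in view belongs to the job. What is shaped like the lamp but blue or yellow is not meant.

How it is judged:
On the way, in this order (a step that is already met when the one before it is completed fails the run):
1. the lamp stands upright on the bench near the circled rivet with its light towards it, released (height (world z) of lamp between -0.005 and 0.007 m and angle between lamp's own z axis and vertical below 0.1 rad and horizontal distance between lamp and rivet below 0.24 m and x of rivet in the frame of lamp below -0.07 m and y of rivet in the frame of lamp between -0.075 and 0.075 m and contact force between lamp and the fingers below 0.2 N and linear speed of lamp below 0.03 m/s), for 0.3 s.
2. the lens is lifted by the gripper (height (world z) of lens_centre above 0.05 m and contact force between lens and the fingers above 1 N), for 0.2 s.
At the end, for the whole second after the job is handed in: Lamp free and upright on the bench, centre within 24 cm of the circled rivet, rivet over 7 cm in front of the light and under 7.5 cm off its middle line; lens gripped, touching nothing else, still, level within 0.12 rad, centre within 13 mm over the rivet and 8 mm of the stop height (height (world z) of lamp between -0.005 and 0.007 m and angle between lamp's own z axis and vertical below 0.1 rad and horizontal distance between lamp and rivet below 0.24 m and x of rivet in the frame of lamp below -0.07 m and y of rivet in the frame of lamp between -0.075 and 0.075 m and contact force between lamp and the fingers below 0.2 N and horizontal distance between lens_centre and rivet below 0.013 m and z of lens_centre in the frame of mark between -0.008 and 0.008 m and angle between lens's own z axis and vertical below 0.12 rad and linear speed of lens below 0.03 m/s and angular speed of lens below 0.2 rad/s and contact force between lens and the fingers above 1 N and contact force between lens and pan below 0.2 N and contact force between lens and lamp below 0.2 N and contact force between lens and dock below 0.2 N and contact force between lens and square below 0.2 N and contact force between lens and tape below 0.2 N and contact force between lens and jar below 0.2 N); the arm keeps its last pose, push and grip.
It fails at once if the lamp is dropped or thrown down (contact force between lamp and the fingers below 0.2 N and linear speed of lamp above 0.4 m/s).
It fails at once if the lamp falls over (angle between lamp's own z axis and vertical above 0.7 rad).
It fails at once if the pan is shifted (distance of rivet from where it was at the start of the episode above 0.015 m).
It fails at once if the square or its stop is shifted (distance of any of mark, square from where it was at the start of the episode above 0.015 m).
It fails at once if another thing on the bench is shifted (distance of any of tape, jar from where it was at the start of the episode above 0.02 m).
It also fails if it takes over 56 s, if anything falls off the work surface, if the arm or the gripper's body presses on something with over 40 N, if the wrist force passes 120 N, or if a joint passes its speed limit or range.

## Robot

A 6-joint arm with a two-finger parallel gripper is mounted at the origin on the work surface. World frame = base frame: x ahead of the robot, y to its left, z up, the work surface at z = 0. Lengths are in m, angles in rad, forces in N, time in s.
With the tool pointing down it reaches from about 0.25 to 0.775 m from the base axis. Payload 4 kg.
Tool frame: the origin (TCP) lies at the centre of the arm's flange, where the gripper is bolted on; the fingertips stand 173 mm ahead of it and the grasp point (between the pads) lies manip.pinch_z ahead of it (manip.pinch_z is the distance from the TCP to the grasp point, in m); z points along the fingers, y is the line along which they close (so a half turn about z gives the same grasp; the last joint's range is limited). The gripper opens to 85 mm and grips with 20 to 120 N. Pads are 22 mm wide; open, the fingers measure 114 mm over their backs; the gripper's body (76 mm by 85 mm) begins 54 mm behind the grasp point. The pads swing forward as they close: fully open they stand 13 mm farther back than shut.
Start: joints at [-1.34, 0.087, 1.371, -0, 1.684, -0.103], TCP at [0.18, -0.52, 0.405] pointing down, gripper open.
Joint ranges: [-3.1, 3.1], [-0.76, 2.03], [0.27, 2.55], [-1.08, 4.22], [0.17, 2.65], [-2.57, 2.57]. Speed limits (rad/s): [2.79, 2.79, 3.14, 3.14, 3.14, 3.14].

## Interface

Orientations are given as a 3x3 rotation matrix whose columns are the frame's x, y, z axes.
In Python, from bench import status, cams, finish_job, nets, manip gives the robot as it stands.
- The arm moves only by the tool apply_moves, never from a script. Its argument "targets" is a list of rows, each an object with "hand": the opening, from -1 (shut) to 1 (fully open); "translation": the shift along the tool's x, y, z in units of 40 mm (1.0 is 40 mm), a list of three; "roll": the turn about the tool's z in units of 6 degrees (1.0 is 6 degrees). In form: [{"hand": hand, "translation": [tx, ty, tz], "roll": roll}, ...]. A call has 1 to 5 rows; each row shifts and turns the commanded pose from where the row before left it, along the tool's axes as they then stand; what a row does not reach is not made up. A row lasts 1/8 s, in which the tool goes at most 62.5 mm and 10.7 degrees, less where a joint would pass 70% of its speed; a pose out of reach is approached as far as the arm can. A call is refused whole if a number of a shift passes 1 or a number of a turn 1, either way. A call with a gripper value outside its range is refused whole. The fingers move at their own pace and stop on an object; "force" is the grip in N (left out, the last holds). Time passes only in rows, so rows that do not move let the fingers close. It gives the time, the measured TCP pose, the force, the opening and the grip force at its end, in the units of the state.
- status.sense(): the state, without advancing time (a new reading comes with each control period).
- cams.grab_frame(name): name is "scene" or "top"; returns (picture, depth): 480x640x3 uint8, blue, green, red; 480x640 float32, m along the optical axis (not along the pixel's ray), 0 where there is no reading.
- cams.camera_info(name): a dict with "intrinsics" (3x3 intrinsics, pixels), "pose" (4x4, takes a point from camera to world coordinates). Camera axes: x right, y down, z forward; pixel columns grow to the right and rows downward; lengths in m; the calibration is good to about 2 mm. A picture is of the moment at which its call begins. camera_info takes no time and is no camera call.
- finish_job(): hands the job in; it is judged then, once.
Trained networks look in the newest picture that a camera, given by its name, has taken for a name from the list of things; names that differ only in an ending like _2 or _b are one class to them, and where a whole thing is asked for, a point or a joint stands for the part that bears it (a point fixed in the world has none). Each returns a list of dicts, best first, with "conf" (0 to 1); they miss things now and then, are a little off and sometimes report something else, mostly with a low value. They report only what shows in the picture. A call takes as long as a camera call. They do not tell look-alikes from the thing itself.
- nets.boxes_of(camera, label): "extent" ([left, top, width, height] in pixels, round what is visible of it).
The state is a dict: "time": time; "q": joint angles; "joint_velocities": joint speeds; "joint_torque": joint torques, N m; "eef_pos": TCP position; "orientation": TCP orientation; "ft_force": force on the tool from outside, world axes, zero at the start; "ft_torque": the same for the moment, N m; "finger_gap": finger opening in m; "gripper_force": force on a finger pad.
Only numpy, scipy, OpenCV 4.12 (cv2) and the standard library are available. Lean on these libraries where they do the work, as an engineer would, in place of code of your own. Each camera call takes 0.05 s, during which the arm holds its last target. There are 200 camera calls.

## Working session

There is one attempt and no reset: what is moved stays moved. The work goes in short steps, Python scripts to look and compute and a tool call to move; the robot and the scene stay as the last step left them, time stands still between calls to the robot, and variables do not carry over. Pictures are saved under pics/ and viewed, at most 10 in all, crops included, and the job is handed in when it is done.

Besides the shell and the picture viewer there is one more tool, called after "Call:" in YAML: its name, and indented under it one key for each argument. apply_moves: Moves the arm, as the interface text tells. Its arguments: {"type":"object","properties":{"targets":{"type":"array"},"force":{"type":"number"}},"required":["targets"]}

```bash
mkdir -p pics
cat > h.py <<'E'
import numpy as np, cv2
from bench import status, cams, finish_job, nets, manip
def shot(n):
    im,d=cams.grab_frame(n); i=cams.camera_info(n); return im,d,np.array(i["intrinsics"]),np.array(i["pose"])
def cloud(d,K,T):
    v,u=np.indices(d.shape); P=np.stack([(u-K[0,2])/K[0,0]*d,(v-K[1,2])/K[1,1]*d,d],-1)
    return P@T[:3,:3].T+T[:3,3]
E
python3 - <<'E'
from h import *
for n in("scene","top"):
    im,d,K,T=shot(n); cv2.imwrite(f"pics/{n}0.png",im); np.savez(f"{n}0.npz",im=im,d=d,K=K,T=T)
    print(n,T.round(3).tolist(),K[0,0])
    for l in("lamp","dock","lens","pan","square","tape","jar","rivet","mark"):
        print(l,[( [round(x) for x in b["extent"]],round(b["conf"],2)) for b in nets.boxes_of(n,l)][:4])
s=status.sense();print(s["time"],s["eef_pos"],s["orientation"],manip.pinch_z)
E
```

```text
scene [[-0.056, 0.819, -0.571, 1.334], [0.998, 0.05, -0.027, 0.07], [0.006, -0.572, -0.821, 1.184], [0.0, 0.0, 0.0, 1.0]] 584.6219494944482
lamp [([435, 152, 33, 49], 0.83), ([468, 232, 63, 60], 0.71), ([414, 203, 50, 44], 0.61)]
dock [([409, 225, 51, 31], 0.93)]
lens [([164, 169, 42, 70], 0.57)]
pan [([275, 217, 95, 74], 0.63)]
square [([308, 280, 40, 43], 0.79)]
tape [([415, 272, 24, 37], 0.59)]
jar [([168, 268, 29, 32], 0.83), ([280, 214, 90, 76], 0.63)]
rivet [([280, 215, 91, 76], 0.81)]
mark [([303, 283, 17, 9], 0.66)]
top [[-0.023, -0.996, 0.082, 0.475], [-1.0, 0.024, 0.016, 0.029], [-0.018, -0.081, -0.997, 1.296], [0.0, 0.0, 0.0, 1.0]] 548.7286048014143
lamp [([150, 294, 46, 48], 0.77), ([164, 241, 52, 28], 0.59), ([108, 201, 54, 44], 0.58)]
dock [([177, 236, 49, 43], 0.7)]
lens [([440, 239, 36, 91], 0.95)]
pan [([260, 185, 96, 90], 0.71), ([164, 241, 54, 32], 0.39)]
square [([279, 146, 42, 27], 0.89), ([439, 241, 36, 91], 0.66)]
tape [([193, 174, 25, 40], 0.92)]
jar [([428, 165, 30, 26], 0.78), ([440, 238, 36, 90], 0.73)]
rivet [([261, 189, 97, 89], 0.97)]
mark []
1.0 [ 0.18020236 -0.51963253  0.40475757] [[ 9.44790363e-01  3.27675402e-01 -7.88475772e-06]
 [ 3.27675399e-01 -9.44790356e-01 -1.28699249e-04]
 [-4.96210212e-05  1.19010169e-04 -9.99999992e-01]] 0.1547
```

Run:
```python
import cv2
a=cv2.imread("pics/top0.png")[130:350,90:500]; cv2.imwrite("pics/top_c.png",cv2.resize(a,(800,429),interpolation=cv2.INTER_CUBIC))
a=cv2.imread("pics/scene0.png")[140:340,140:560]; cv2.imwrite("pics/scene_c.png",cv2.resize(a,(800,381),interpolation=cv2.INTER_CUBIC))
```

```text
(no output)
```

View pics/top_c.png

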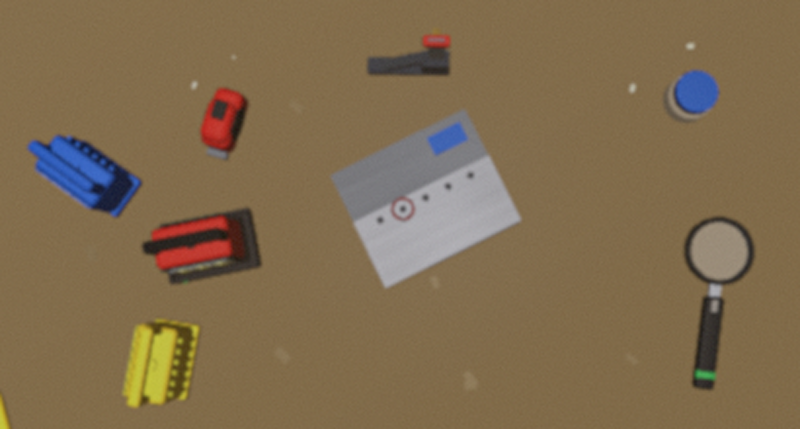

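View pics/scene_c.png

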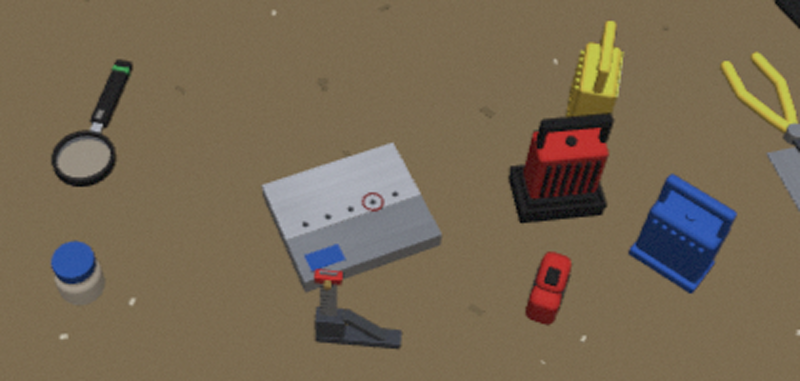

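The top crop shows three lamp-shaped things. The red one in the black dock is at about (195,243), the blue at (85,175) and the yellow at (160,362). The red lamp on the dock is the one meant, and its pale panel faces down in the picture, towards the robot. The circled rivet is at (402,208), second from the left in the seam. The lens is at (718,250) with its handle pointing down, and the red stop is at (436,41).

```bash
cat > meas.py <<'E'
from h import *
Z={n:np.load(f"{n}0.npz") for n in("scene","top")}
def get(n): z=Z[n]; return z["im"],cloud(z["d"],z["K"],z["T"])
def ray(n,u,v,h):
    z=Z[n];K,T=z["K"],z["T"]; r=T[:3,:3]@np.linalg.inv(K)@[u,v,1]; return T[:3,3]+r*(h-T[2,3])/r[2]
def rect(P):
    (c,s,a)=cv2.minAreaRect((P[:,:2]*1000).astype(np.float32)); return np.round(c,1),np.round(s,1),round(a,1)
E
python3 - <<'E'
from meas import *
for n in Z:
    im,P=get(n); hsv=cv2.cvtColor(im,cv2.COLOR_BGR2HSV); x,y,z=P[...,0],P[...,1],P[...,2]
    H,S,V=hsv[...,0],hsv[...,1],hsv[...,2]; red=((H<8)|(H>172))&(S>130)&(V>80)
    print(n,"table z",np.median(z[200:260,230:250] if n=="top" else z[150:180,250:350]))
    # lamp region
    box=(slice(225,285),slice(160,230)) if n=="top" else (slice(190,260),slice(400,470))
    m=np.zeros(z.shape,bool);m[box]=1
    hb=m&(z>.150)&(z<.175)&(V<90); print("handle",hb.sum(),rect(P[hb]),np.median(P[hb],0).round(4))
    r=m&red; print("lampred",rect(P[r&(z>.1)]),np.percentile(z[r],[5,50,95]).round(3))
    dk=m&(z>.012)&(z<.035)&(V<90); print("dock",dk.sum(),rect(P[dk]))
    lb=(slice(235,335),slice(435,480)) if n=="top" else (slice(165,242),slice(160,210))
    m[:]=0;m[lb]=1; lm=m&(V<70)&(z>.003); print("lens dark",lm.sum(),np.median(P[lm],0).round(3))
    pb=(slice(180,282),slice(255,362)) if n=="top" else (slice(210,295),slice(270,375))
    m[:]=0;m[pb]=1; pm=m&(z>.019)&(z<.031)&(S<70); print("pan",pm.sum(),rect(P[pm]),np.median(z[pm]))
    rr=m&(S>75)&((H<12)|(H>170))&(z>.019)&(z<.035)&(V<200)
    rr&=cv2.erode(cv2.morphologyEx(pm.astype(np.uint8),cv2.MORPH_CLOSE,np.ones((15,15))),np.ones((7,7)))>0
    print("ring",rr.sum(),rect(P[rr]) if rr.sum()>3 else "")
    mb=(slice(140,180),slice(270,330)) if n=="top" else (slice(272,325),slice(295,350))
    m[:]=0;m[mb]=1; mm=m&red; print("mark",mm.sum(),rect(P[mm]),np.percentile(z[mm],[10,25,50,75,90]).round(4)); v,u=np.nonzero(mm);print(u.min(),u.max(),v.min(),v.max())
E
```

```text
scene table z -0.000900778188627549
handle 269 (array([533. , 308.3]), array([20.4, 85.2]), 12.6) [0.5353 0.3077 0.1594]
lampred (array([534.5, 308.5]), array([49. , 85.7]), 7.2) [0.059 0.115 0.121]
dock 600 (array([533.3, 309.2]), array([ 76.3, 109.6]), 10.2)
lens dark 557 [ 0.457 -0.283  0.013]
pan 3868 (array([583.9,  50.4]), array([156.4, 181.5]), 25.6) 0.024760315804982835
ring 19 (array([572. ,  77.5]), array([27.8, 22.5]), 46.1)
mark 69 (array([1004.2,   50.5]), array([661.3,  28.5]), 4.0) [0.1377 0.1418 0.1444 0.1462 0.1475]
305 319 282 289
top table z 0.0002500797114800557
handle 232 (array([532.4, 307.6]), array([12.9, 86. ]), 9.5) [0.5329 0.307  0.1617]
lampred (array([522.1, 189. ]), array([326.7,  64.8]), 84.6) [0.11  0.118 0.16 ]
dock 429 (array([533.1, 307.1]), array([ 71.8, 108.6]), 10.2)
lens dark 545 [ 0.426 -0.281  0.016]
pan 4609 (array([584.3,  48.7]), array([150.2, 180.2]), 25.2) 0.025824962409084495
ring 0 
mark 73 (array([613.3,  33.6]), array([ 27.7, 277.1]), 88.7) [0.1416 0.144  0.1454 0.1476 0.1487]
307 320 148 154
```

Run:
```python
from meas import *
im=Z["top"]["im"]; sc=Z["scene"]["im"]
f=lambda a:cv2.resize(a,(400,400),interpolation=cv2.INTER_NEAREST)
cv2.imwrite("pics/c3.png",np.vstack([np.hstack([cv2.resize(im[225:285,165:225],(400,300),interpolation=4),cv2.resize(sc[195:255,405:465],(400,300),interpolation=4)]),np.hstack([cv2.resize(im[205:255,270:330],(400,300),interpolation=4),cv2.resize(sc[275:325,295:355],(400,300),interpolation=4)])]))
```

```text
(no output)
```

View pics/c3.png

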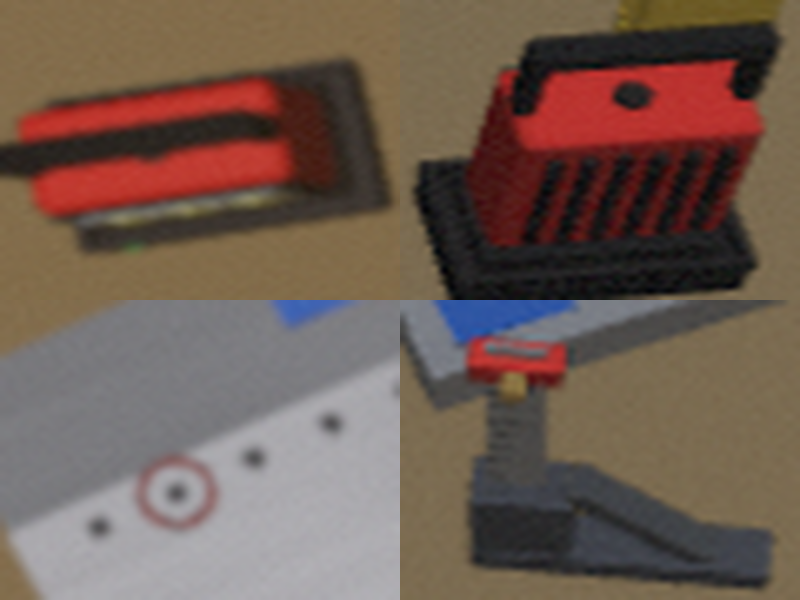

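Enlarged, the red lamp in the black dock has its pale panel edge on the robot side, and the ring encloses the second rivet from the left end of the seam. Next I measure the lens, refine the rivet and plan the rows.

```bash
cat > plan.py <<'E'
from h import *
def plan(target,yaw=None,hand=1,n=5,step=.038,p=None,y0=None):
    """rows to bring TCP to target with tool x at world yaw (deg)"""
    s=status.sense(); R=s["orientation"]; p=np.array(s["eef_pos"] if p is None else p); a=np.degrees(np.arctan2(R[1,0],R[0,0])) if y0 is None else y0
    yaw=a if yaw is None else yaw
    rows=[]
    for i in range(99):
        d=np.array(target)-p; da=(yaw-a+180)%360-180
        if np.abs(d).max()<5e-4 and abs(da)<.3: break
        t=np.radians(a); M=np.array([[np.cos(t),np.sin(t),0],[np.sin(t),-np.cos(t),0],[0,0,-1]])
        l=d@M; l=np.round(l*min(1,step/max(np.abs(l).max(),1e-9),.058/max(np.linalg.norm(l),1e-9))/.04,2)
        r=np.round(np.clip(-da/6,-1,1),2); p=p+M@l*.04; a-=r*6
        rows.append((l.tolist(),float(r)))
    for i,r in enumerate(rows): print(*r,"" if (i+1)%5 else "\n")
E
python3 - <<'E'
from meas import *
from plan import plan
from scipy.optimize import least_squares
print("rivet top",ray("top",296.5,233.8,.026))
for n,lb in(("top",(slice(235,335),slice(435,480))),("scene",(slice(165,242),slice(160,210)))):
    im=Z[n]["im"]; V=im.max(2); m=np.zeros(V.shape,bool); m[lb]=1; m&=V<75
    v,u=np.nonzero(m); Q=np.array([ray(n,a,b,.012) for a,b in zip(u,v)])[:,:2]
    c=np.array([.47,-.29]) 
    for k in range(20):
        r=np.linalg.norm(Q-c,axis=1); s=Q[(r<.05)&(r>.028)]
        c=least_squares(lambda c:np.linalg.norm(s-c,axis=1)-.038,c,loss="soft_l1",f_scale=.003).x
    h=Q[(np.linalg.norm(Q-c,axis=1)>.06)]; h=h[np.linalg.norm(h-c,axis=1)<.15]
    vx,vy,x0,y0=cv2.fitLine(h.astype(np.float32),cv2.DIST_HUBER,0,.001,.001).ravel()
    if vx>0:vx,vy=-vx,-vy
    off=(c[0]-x0)*vy-(c[1]-y0)*vx
    print(n,"centre",c,"handle dir",vx,vy,"off",off,"maxr",np.linalg.norm(Q-c,axis=1).max(),"grip", np.array([x0,y0])+((c-[x0,y0])@[vx,vy]+.085)*np.array([vx,vy]))
plan([.533,.3075,.40],100.2)
E
```

```text
rivet top [0.57849048 0.0748798  0.026     ]
top centre [ 0.4673697  -0.28767069] handle dir -0.9747575 0.22326632 off 0.010422859910398097 maxr 0.1168448436604293 grip [ 0.38218824 -0.27885281]
scene centre [ 0.46841933 -0.29005735] handle dir -0.99191284 0.12692112 off -0.0028791917611717672 maxr 0.11909361366333808 grip [ 0.38447217 -0.27641315]
[0.86, -0.95, 0.01] -1.0 
[0.95, -0.85, 0.01] -1.0 
[0.95, -0.68, 0.01] -1.0 
[0.95, -0.54, 0.01] -1.0 
[0.95, -0.42, 0.0] -1.0 

[0.95, -0.3, 0.0] -1.0 
[0.95, -0.2, 0.0] -1.0 
[0.95, -0.1, 0.01] -1.0 
[0.95, 0.0, 0.0] -1.0 
[0.95, 0.1, 0.01] -1.0 

[0.95, 0.21, 0.0] -1.0 
[0.95, 0.31, 0.01] -1.0 
[0.95, 0.43, 0.01] -1.0 
[0.95, 0.55, 0.0] -0.51 
[0.95, 0.62, 0.01] -0.0 

[0.95, 0.63, 0.01] -0.0 
[0.95, 0.62, 0.0] -0.0 
[0.95, 0.63, 0.01] -0.0 
[0.95, 0.62, 0.0] -0.0 
[0.95, 0.63, 0.01] -0.0 

[0.72, 0.47, -0.0] -0.0
```

Call:
apply_moves:
  targets:
    - {"hand": 1,"translation": [0.86,-0.95,0],"roll": -1}
    - {"hand": 1,"translation": [0.95,-0.85,0],"roll": -1}
    - {"hand": 1,"translation": [0.95,-0.68,0],"roll": -1}
    - {"hand": 1,"translation": [0.95,-0.54,0],"roll": -1}
    - {"hand": 1,"translation": [0.95,-0.42,0],"roll": -1}
  force: 60

```text
time: 1.62
eef_pos: [0.2725, -0.3027, 0.4049]
orientation: [[0.652, 0.758, 0.001], [0.758, -0.652, -0.001], [-0.0, 0.001, -1.0]]
ft_force: [0.6, -0.3, 0.7]
finger_gap: 0.0853
gripper_force: 0.0
```

Call:
apply_moves:
  targets:
    - {"hand": 1,"translation": [0.95,-0.3,0],"roll": -1}
    - {"hand": 1,"translation": [0.95,-0.2,0],"roll": -1}
    - {"hand": 1,"translation": [0.95,-0.1,0],"roll": -1}
    - {"hand": 1,"translation": [0.95,0,0],"roll": -1}
    - {"hand": 1,"translation": [0.95,0.1,0],"roll": -1}

```text
time: 2.25
eef_pos: [0.3478, -0.1252, 0.405]
orientation: [[0.185, 0.983, 0.001], [0.983, -0.185, -0.001], [-0.0, 0.001, -1.0]]
ft_force: [0.6, -0.6, 0.1]
finger_gap: 0.0857
gripper_force: 0.0
```

Call:
apply_moves:
  targets:
    - {"hand": 1,"translation": [0.95,0.21,0],"roll": -1}
    - {"hand": 1,"translation": [0.95,0.31,0],"roll": -1}
    - {"hand": 1,"translation": [0.95,0.43,0],"roll": -1}
    - {"hand": 1,"translation": [0.95,0.55,0],"roll": -0.5}
    - {"hand": 1,"translation": [0.95,0.62,0],"roll": 0}

```text
time: 2.88
eef_pos: [0.4302, 0.068, 0.405]
orientation: [[-0.176, 0.984, 0.001], [0.984, 0.176, -0.0], [-0.0, 0.001, -1.0]]
ft_force: [-0.8, -0.0, -0.9]
finger_gap: 0.0851
gripper_force: 0.0
```

Call:
apply_moves:
  targets:
    - {"hand": 1,"translation": [0.95,0.63,0],"roll": 0}
    - {"hand": 1,"translation": [0.95,0.62,0],"roll": 0}
    - {"hand": 1,"translation": [0.95,0.63,0],"roll": 0}
    - {"hand": 1,"translation": [0.95,0.62,0],"roll": 0}
    - {"hand": 1,"translation": [0.95,0.63,0],"roll": 0}

```text
time: 3.5
eef_pos: [0.5202, 0.2772, 0.4047]
orientation: [[-0.176, 0.984, 0.0], [0.984, 0.176, -0.0], [-0.0, 0.0, -1.0]]
ft_force: [0.3, -0.3, 0.4]
finger_gap: 0.0853
gripper_force: 0.0
```

Call:
apply_moves:
  targets:
    - {"hand": 1,"translation": [0.72,0.47,0],"roll": 0}
    - {"hand": 1,"translation": [0,0,0],"roll": 0}

```text
time: 3.75
eef_pos: [0.5336, 0.3093, 0.4034]
orientation: [[-0.178, 0.984, -0.001], [0.984, 0.178, -0.0], [-0.0, -0.001, -1.0]]
ft_force: [0.0, -0.5, -0.3]
finger_gap: 0.0854
gripper_force: 0.0
```

Run:
```python
from meas import *
from plan import plan
plan([.533,.3075,.31],100.2)
im=Z["top"]["im"]; P=cloud(Z["top"]["d"],Z["top"]["K"],Z["top"]["T"])
# refine lens: reprojection of model (dark rim+handle) by mask of non-bench
a=im[235:335,430:485]; cv2.imwrite("pics/lens.png",cv2.resize(a,(330,600),interpolation=4))
g=cv2.cvtColor(a,cv2.COLOR_BGR2HSV)
print(np.percentile(a.max(2),[5,25,50,75]))
m=(a.max(2)<95); v,u=np.nonzero(m)
Q=np.array([ray("top",x+430,y+235,.013) for x,y in zip(u,v)])[:,:2]
c=np.array([.468,-.289]); 
for t in np.arange(.05,.17,.012):
    s=Q[(c[0]-Q[:,0]>t)&(c[0]-Q[:,0]<t+.012)]
    if len(s): print(round(t,3),len(s),s.mean(0).round(4),np.ptp(s[:,1]).round(4))
s=Q[Q[:,0]>c[0]-.045]; print("rim",rect(np.c_[s,s[:,0]]),s.min(0),s.max(0))
```

```text
[-0.02, -0.01, 0.95] 0.01 
[-0.01, -0.01, 0.95] 0.0 
[-0.01, -0.0, 0.44] 0.0 
[ 54. 126. 128. 129.]
0.05 57 [ 0.4124 -0.2826] 0.0257
0.062 69 [ 0.4001 -0.2809] 0.0258
0.074 60 [ 0.3874 -0.2786] 0.0257
0.086 50 [ 0.3765 -0.277 ] 0.0257
0.098 23 [ 0.3617 -0.2697] 0.023
0.11 36 [ 0.3547 -0.2751] 0.023
rim (array([ 488.6, -299.7]), array([ 81.4, 129.9]), 88.6) [ 0.42370539 -0.34109552] [ 0.55363728 -0.25925885]
```

View pics/lens.png

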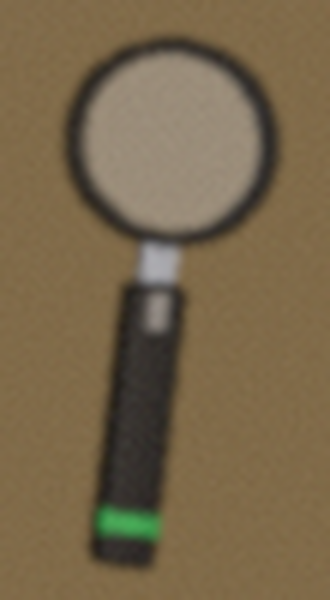

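The lens picture shows the rim centred at crop (173,140) and the handle running from (153,290) to (122,565), with its green band near the lower end. I descend on the lamp handle.

Call:
apply_moves:
  targets:
    - {"hand": 1,"translation": [0,0,0.9],"roll": 0}
    - {"hand": 1,"translation": [0,0,0.9],"roll": 0}
    - {"hand": 1,"translation": [0,0,0.5],"roll": 0}
    - {"hand": 1,"translation": [0,0,0.02],"roll": 0}
    - {"hand": -1,"translation": [0,0,0],"roll": 0}

```text
time: 4.38
eef_pos: [0.5334, 0.3069, 0.3132]
orientation: [[-0.175, 0.985, 0.002], [0.985, 0.175, 0.001], [0.0, 0.002, -1.0]]
ft_force: [-0.7, 0.1, 0.3]
finger_gap: 0.0698
gripper_force: 0.0
```

Call:
apply_moves:
  targets:
    - {"hand": -1,"translation": [0,0,0],"roll": 0}
    - {"hand": -1,"translation": [0,0,0],"roll": 0}
    - {"hand": -1,"translation": [0,0,0],"roll": 0}
    - {"hand": -1,"translation": [0,0,0],"roll": 0}
    - {"hand": -1,"translation": [0,0,0],"roll": 0}

```text
time: 5.0
eef_pos: [0.5332, 0.3074, 0.3127]
orientation: [[-0.176, 0.984, 0.001], [0.984, 0.176, 0.0], [0.0, 0.001, -1.0]]
ft_force: [-0.5, -1.1, 4.1]
finger_gap: 0.0131
gripper_force: 59.6
```

Call:
apply_moves:
  targets:
    - {"hand": -1,"translation": [0,0,-0.25],"roll": 0}
    - {"hand": -1,"translation": [0,0,-0.5],"roll": 0}
    - {"hand": -1,"translation": [0,0,-0.5],"roll": 0}
    - {"hand": -1,"translation": [0,0,-0.25],"roll": 0}
    - {"hand": -1,"translation": [0,0,0],"roll": 0}

```text
time: 5.62
eef_pos: [0.5334, 0.3073, 0.3721]
orientation: [[-0.176, 0.984, 0.001], [0.984, 0.176, 0.0], [0.0, 0.001, -1.0]]
ft_force: [-0.3, 0.7, -4.8]
finger_gap: 0.0126
gripper_force: 58.7
```

Run:
```python
from meas import *
from plan import plan
c=np.array([.5715,.0765])+.118*np.array([-.43,.903]); print(c)
plan([*c,.37],205.2,step=.02)
p=lambda x,y:ray("top",430+x/6,235+y/6,.014)[:2]
C=p(173,140); a,b=p(153,290),p(122,565); d=(b-a)/np.linalg.norm(b-a); print("lens",C,d,np.linalg.norm(b-C),"grip by line",a+d*((C-a)@d+.085),"by C",C+.085*d,"yaw",np.degrees(np.arctan2(-d[1],-d[0])))
```

```text
[0.52076  0.183054]
[-0.5, -0.14, 0.01] -1.0 
[-0.5, -0.2, 0.01] -1.0 
[-0.5, -0.27, 0.01] -1.0 
[-0.5, -0.34, 0.01] -1.0 
[-0.5, -0.41, 0.01] -1.0 

[-0.17, -0.18, 0.0] -1.0 
[0.0, 0.0, 0.0] -1.0 
[0.0, 0.0, 0.0] -1.0 
[-0.0, 0.0, 0.0] -1.0 
[-0.0, 0.0, 0.0] -1.0 

[-0.0, 0.0, 0.0] -1.0 
[-0.0, 0.0, 0.0] -1.0 
[-0.0, 0.0, 0.0] -1.0 
[-0.0, 0.0, 0.0] -1.0 
[-0.0, 0.0, 0.0] -1.0 

[-0.0, 0.0, 0.0] -1.0 
[-0.0, 0.0, 0.0] -1.0 
[-0.0, 0.0, 0.0] -0.51 
lens [ 0.51301478 -0.30086579] [-0.98772983  0.15617226] 0.1645389100121221 grip by line [ 0.42924222 -0.28642439] by C [ 0.42905775 -0.28759115] yaw -8.984789895333861
```

Call:
apply_moves:
  targets:
    - {"hand": -1,"translation": [-0.5,-0.14,0],"roll": -1}
    - {"hand": -1,"translation": [-0.5,-0.2,0],"roll": -1}
    - {"hand": -1,"translation": [-0.5,-0.27,0],"roll": -1}
    - {"hand": -1,"translation": [-0.5,-0.34,0],"roll": -1}
    - {"hand": -1,"translation": [-0.5,-0.41,0],"roll": -1}

```text
time: 6.25
eef_pos: [0.5213, 0.192, 0.3701]
orientation: [[-0.647, 0.762, -0.003], [0.762, 0.647, -0.001], [0.001, -0.003, -1.0]]
ft_force: [-0.2, -0.5, -3.2]
finger_gap: 0.0125
gripper_force: 58.6
```

Call:
apply_moves:
  targets:
    - {"hand": -1,"translation": [-0.17,-0.18,0],"roll": -1}
    - {"hand": -1,"translation": [0,0,0],"roll": -1}
    - {"hand": -1,"translation": [0,0,0],"roll": -1}
    - {"hand": -1,"translation": [0,0,0],"roll": -1}
    - {"hand": -1,"translation": [0,0,0],"roll": -1}

```text
time: 6.88
eef_pos: [0.5203, 0.1828, 0.3701]
orientation: [[-0.942, 0.337, -0.003], [0.337, 0.942, -0.001], [0.002, -0.002, -1.0]]
ft_force: [-0.3, -0.3, -3.0]
finger_gap: 0.0125
gripper_force: 58.7
```

Call:
apply_moves:
  targets:
    - {"hand": -1,"translation": [0,0,0],"roll": -1}
    - {"hand": -1,"translation": [0,0,0],"roll": -1}
    - {"hand": -1,"translation": [0,0,0],"roll": -1}
    - {"hand": -1,"translation": [0,0,0],"roll": -1}
    - {"hand": -1,"translation": [0,0,0],"roll": -1}

```text
time: 7.5
eef_pos: [0.5203, 0.1829, 0.3702]
orientation: [[-0.984, -0.179, -0.003], [-0.179, 0.984, -0.001], [0.003, -0.0, -1.0]]
ft_force: [-0.6, 0.1, -3.7]
finger_gap: 0.013
gripper_force: 58.7
```

Call:
apply_moves:
  targets:
    - {"hand": -1,"translation": [0,0,0],"roll": -1}
    - {"hand": -1,"translation": [0,0,0],"roll": -1}
    - {"hand": -1,"translation": [0,0,0],"roll": -0.5}
    - {"hand": -1,"translation": [0,0,0],"roll": 0}
    - {"hand": -1,"translation": [0,0,0.4],"roll": 0}

```text
time: 8.12
eef_pos: [0.5209, 0.183, 0.3562]
orientation: [[-0.906, -0.424, 0.003], [-0.424, 0.906, 0.001], [-0.003, -0.001, -1.0]]
ft_force: [0.4, -0.7, -4.7]
finger_gap: 0.0125
gripper_force: 58.7
```

Run:
```python
from meas import *
from plan import plan
plan([.5208,.183,.3],205.2)
im,d,K,T=shot("scene"); cv2.imwrite("pics/s1.png",im[130:340,200:500].repeat(2,0).repeat(2,1))
```

```text
[0.0, 0.0, 0.95] -0.02 
[0.0, 0.0, 0.46] 0.0
```

View pics/s1.png

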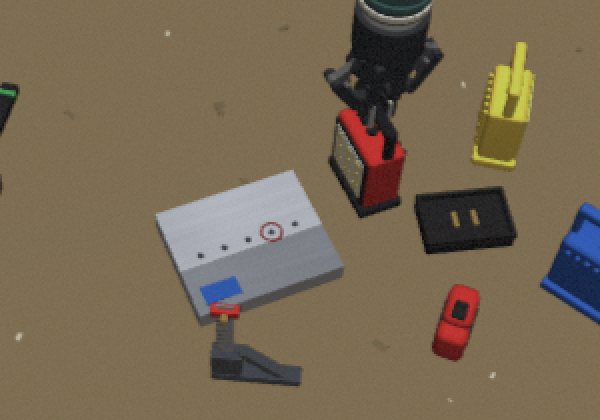

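The picture shows the lamp held upright at (368,160), its pale panel turned to the ringed rivet at (271,231), clear of the dock and the pan. I set it down gently: the bench should be met at a TCP height of about 0.295.

Call:
apply_moves:
  targets:
    - {"hand": -1,"translation": [0,0,0.6],"roll": 0}
    - {"hand": -1,"translation": [0,0,0.5],"roll": 0}
    - {"hand": -1,"translation": [0,0,0.15],"roll": 0}
    - {"hand": -1,"translation": [0,0,0.05],"roll": 0}
    - {"hand": -1,"translation": [0,0,0.03],"roll": 0}

```text
time: 8.8
eef_pos: [0.5208, 0.183, 0.3035]
orientation: [[-0.905, -0.425, 0.002], [-0.425, 0.905, 0.0], [-0.002, -0.0, -1.0]]
ft_force: [0.4, -0.3, -4.1]
finger_gap: 0.0126
gripper_force: 58.7
```

Call:
apply_moves:
  targets:
    - {"hand": -1,"translation": [0,0,0.08],"roll": 0}
    - {"hand": -1,"translation": [0,0,0.05],"roll": 0}
    - {"hand": -1,"translation": [0,0,0.04],"roll": 0}
    - {"hand": -1,"translation": [0,0,0.03],"roll": 0}
    - {"hand": -1,"translation": [0,0,0],"roll": 0}

```text
time: 9.43
eef_pos: [0.5206, 0.183, 0.2947]
orientation: [[-0.905, -0.425, 0.0], [-0.425, 0.905, -0.0], [-0.0, -0.0, -1.0]]
ft_force: [0.1, 0.4, -4.6]
finger_gap: 0.0129
gripper_force: 58.7
```

Call:
apply_moves:
  targets:
    - {"hand": -1,"translation": [0,0,0.02],"roll": 0}
    - {"hand": -1,"translation": [0,0,0.02],"roll": 0}
    - {"hand": -1,"translation": [0,0,0],"roll": 0}

```text
time: 9.8
eef_pos: [0.5207, 0.1828, 0.2946]
orientation: [[-0.905, -0.424, 0.002], [-0.424, 0.905, -0.0], [-0.002, -0.001, -1.0]]
ft_force: [-2.0, -1.8, 6.2]
finger_gap: 0.0126
gripper_force: 60.0
```

The force has turned upward, so the lamp stands on the bench. I release it.

Call:
apply_moves:
  targets:
    - {"hand": -0.5,"translation": [0,0,0],"roll": 0}
    - {"hand": 0,"translation": [0,0,0],"roll": 0}
    - {"hand": 0.2,"translation": [0,0,0],"roll": 0}
    - {"hand": 0.2,"translation": [0,0,0],"roll": 0}
    - {"hand": 0.2,"translation": [0,0,0],"roll": 0}

```text
time: 10.42
eef_pos: [0.5206, 0.183, 0.293]
orientation: [[-0.905, -0.425, -0.0], [-0.425, 0.905, -0.0], [0.0, -0.0, -1.0]]
ft_force: [0.9, -0.3, -0.4]
finger_gap: 0.0512
gripper_force: 0.0
```

Call:
apply_moves:
  targets:
    - {"hand": 0.2,"translation": [0,0,-0.4],"roll": 0}
    - {"hand": 0.2,"translation": [0,0,-0.8],"roll": 0}
    - {"hand": 0.2,"translation": [0,0,-0.9],"roll": 0}
    - {"hand": 0.2,"translation": [0,0,-0.6],"roll": 0}
    - {"hand": 0.2,"translation": [0,0,0],"roll": 0}

```text
time: 11.05
eef_pos: [0.5208, 0.183, 0.4051]
orientation: [[-0.905, -0.425, 0.007], [-0.425, 0.905, 0.002], [-0.007, -0.002, -1.0]]
ft_force: [-0.4, -0.1, 0.3]
finger_gap: 0.0516
gripper_force: 0.0
```

Run:
```python
from meas import *
from plan import plan
im,d,K,T=shot("scene"); P=cloud(d,K,T); x,y,z=P[...,0],P[...,1],P[...,2]
hsv=cv2.cvtColor(im,cv2.COLOR_BGR2HSV); red=((hsv[...,0]<8)|(hsv[...,0]>172))&(hsv[...,1]>130)
m=red&(abs(x-.52)<.08)&(abs(y-.183)<.07); print("lamp top",rect(P[m&(z>.09)]),np.percentile(z[m],[50,95]))
plan([.429,-.287,.39],171,step=.038)
```

```text
lamp top (array([522.1, 181.3]), array([86.9, 44.2]), 27.5) [0.0956262  0.10279692]
[0.69, -0.95, 0.03] 1.0 
[0.55, -0.95, 0.03] 1.0 
[0.43, -0.95, 0.03] 1.0 
[0.31, -0.95, 0.03] 1.0 
[0.2, -0.95, 0.03] 1.0 

[0.1, -0.95, 0.02] 0.69 
[0.04, -0.95, 0.02] -0.0 
[0.03, -0.95, 0.03] -0.0 
[0.04, -0.95, 0.02] -0.0 
[0.03, -0.95, 0.03] -0.0 

[0.04, -0.95, 0.02] -0.0 
[0.03, -0.95, 0.03] -0.0 
[0.0, -0.03, -0.0] -0.0
```

The lamp stands free and upright, measured where planned. Next, the lens.

Call:
apply_moves:
  targets:
    - {"hand": 0.2,"translation": [0.69,-0.95,0],"roll": 1}
    - {"hand": 0.2,"translation": [0.55,-0.95,0],"roll": 1}
    - {"hand": 0.2,"translation": [0.43,-0.95,0],"roll": 1}
    - {"hand": 0.2,"translation": [0.31,-0.95,0],"roll": 1}
    - {"hand": 0.2,"translation": [0.2,-0.95,0],"roll": 1}

```text
time: 11.72
eef_pos: [0.4797, -0.0258, 0.3993]
orientation: [[-0.996, 0.088, -0.003], [0.088, 0.996, 0.0], [0.003, 0.0, -1.0]]
ft_force: [0.7, 0.3, -0.7]
finger_gap: 0.0514
gripper_force: 0.0
```

Call:
apply_moves:
  targets:
    - {"hand": 0.2,"translation": [0.1,-0.95,0],"roll": 0.7}
    - {"hand": 0.2,"translation": [0.04,-0.95,0],"roll": 0}
    - {"hand": 0.2,"translation": [0.03,-0.95,0],"roll": 0}
    - {"hand": 0.2,"translation": [0.04,-0.95,0],"roll": 0}
    - {"hand": 0.2,"translation": [0.03,-0.95,0],"roll": 0}

```text
time: 12.35
eef_pos: [0.4431, -0.2124, 0.3993]
orientation: [[-0.987, 0.158, -0.003], [0.158, 0.987, 0.002], [0.003, 0.001, -1.0]]
ft_force: [1.2, -0.2, 0.5]
finger_gap: 0.0512
gripper_force: 0.0
```

Call:
apply_moves:
  targets:
    - {"hand": 0.2,"translation": [0.04,-0.95,0],"roll": 0}
    - {"hand": 0.2,"translation": [0.03,-0.95,0],"roll": 0}
    - {"hand": 0.2,"translation": [0,0,0],"roll": 0}
    - {"hand": 0.2,"translation": [0,0,0],"roll": 0}

```text
time: 12.85
eef_pos: [0.4289, -0.2856, 0.3999]
orientation: [[-0.987, 0.158, -0.002], [0.158, 0.987, 0.002], [0.002, 0.002, -1.0]]
ft_force: [0.5, -0.3, 0.1]
finger_gap: 0.0515
gripper_force: 0.0
```

Run:
```python
from plan import *
plan([.429,-.287,.2],171)
print(status.sense()["q"])
```

```text
[-0.0, -0.01, 0.95] -0.01 
[-0.0, -0.01, 0.95] -0.0 
[-0.0, -0.0, 0.95] -0.0 
[-0.0, -0.01, 0.95] -0.0 
[-0.01, -0.0, 0.95] -0.0 

[0.0, -0.01, 0.25] -0.0 
[-6.97646101e-01  1.14886487e-02  1.45932958e+00  5.58548409e-04
  1.67333146e+00 -2.10988175e+00]
```

Call:
apply_moves:
  targets:
    - {"hand": 0.2,"translation": [0,-0.03,0.95],"roll": 0}
    - {"hand": 0.2,"translation": [0,0,0.95],"roll": 0}
    - {"hand": 0.2,"translation": [0,0,0.95],"roll": 0}
    - {"hand": 0.2,"translation": [0,0,0.95],"roll": 0}
    - {"hand": 0.2,"translation": [0,0,0.95],"roll": 0}

```text
time: 13.48
eef_pos: [0.429, -0.2855, 0.2098]
orientation: [[-0.988, 0.156, 0.0], [0.156, 0.988, 0.0], [-0.0, 0.0, -1.0]]
ft_force: [0.8, -0.4, 1.1]
finger_gap: 0.0515
gripper_force: 0.0
```

Call:
apply_moves:
  targets:
    - {"hand": 0.2,"translation": [0,0,0.4],"roll": 0}
    - {"hand": 0.2,"translation": [0,0,0.25],"roll": 0}
    - {"hand": 0.2,"translation": [0,0,0.1],"roll": 0}
    - {"hand": 0.2,"translation": [0,0,0],"roll": 0}
    - {"hand": 0.2,"translation": [0,0,0],"roll": 0}

```text
time: 14.1
eef_pos: [0.4292, -0.2875, 0.1823]
orientation: [[-0.987, 0.158, 0.002], [0.158, 0.987, -0.002], [-0.002, -0.001, -1.0]]
ft_force: [0.1, 0.4, 0.9]
finger_gap: 0.0513
gripper_force: 0.0
```

Call:
apply_moves:
  targets:
    - {"hand": 0.2,"translation": [0,0,0.1],"roll": 0}
    - {"hand": 0.2,"translation": [0,0,0.07],"roll": 0}
    - {"hand": -1,"translation": [0,0,0],"roll": 0}
    - {"hand": -1,"translation": [0,0,0],"roll": 0}
    - {"hand": -1,"translation": [0,0,0],"roll": 0}

```text
time: 14.72
eef_pos: [0.4288, -0.2872, 0.1744]
orientation: [[-0.987, 0.158, 0.0], [0.158, 0.987, -0.0], [-0.0, -0.0, -1.0]]
ft_force: [-0.4, 0.2, 0.0]
finger_gap: 0.0225
gripper_force: 62.1
```

Call:
apply_moves:
  targets:
    - {"hand": -1,"translation": [0,0,0],"roll": 0}
    - {"hand": -1,"translation": [0,0,0],"roll": 0}

```text
time: 14.98
eef_pos: [0.4288, -0.2872, 0.1744]
orientation: [[-0.987, 0.158, 0.0], [0.158, 0.987, -0.0], [-0.0, -0.0, -1.0]]
ft_force: [-0.3, -1.0, 0.3]
finger_gap: 0.0226
gripper_force: 62.1
```

Call:
apply_moves:
  targets:
    - {"hand": -1,"translation": [0,0,-0.4],"roll": 0}
    - {"hand": -1,"translation": [0,0,-0.8],"roll": 0}
    - {"hand": -1,"translation": [0,0,-0.9],"roll": 0}
    - {"hand": -1,"translation": [0,0,-0.8],"roll": 0}
    - {"hand": -1,"translation": [0,0,-0.4],"roll": 0}

```text
time: 15.6
eef_pos: [0.429, -0.2872, 0.3092]
orientation: [[-0.987, 0.158, 0.003], [0.158, 0.987, -0.003], [-0.003, -0.002, -1.0]]
ft_force: [0.6, 0.8, -2.5]
finger_gap: 0.0223
gripper_force: 61.8
```

Run:
```python
from plan import *
plan([.4884,.0588,.3065],192,step=.03)
```

```text
[-0.01, 0.75, 0.01] -1.0 
[-0.09, 0.75, 0.01] -1.0 
[-0.17, 0.75, 0.01] -1.0 
[-0.25, 0.75, 0.0] -0.51 
[-0.3, 0.75, 0.01] -0.0 

[-0.3, 0.75, 0.0] -0.0 
[-0.3, 0.75, 0.01] -0.0 
[-0.3, 0.75, 0.0] -0.0 
[-0.3, 0.75, 0.01] -0.0 
[-0.3, 0.75, 0.0] -0.0 

[-0.29, 0.75, 0.01] -0.0 
[-0.02, 0.06, -0.0] -0.0
```

Call:
apply_moves:
  targets:
    - {"hand": -1,"translation": [-0.01,0.75,0],"roll": -1}
    - {"hand": -1,"translation": [-0.09,0.75,0],"roll": -1}
    - {"hand": -1,"translation": [-0.17,0.75,0],"roll": -1}
    - {"hand": -1,"translation": [-0.25,0.75,0],"roll": -0.5}
    - {"hand": -1,"translation": [-0.3,0.75,0],"roll": 0}

```text
time: 16.23
eef_pos: [0.4549, -0.1333, 0.3057]
orientation: [[-0.978, -0.207, -0.001], [-0.207, 0.978, 0.001], [0.001, 0.001, -1.0]]
ft_force: [-0.1, 0.1, -2.3]
finger_gap: 0.0224
gripper_force: 61.8
```

Call:
apply_moves:
  targets:
    - {"hand": -1,"translation": [-0.3,0.75,0],"roll": 0}
    - {"hand": -1,"translation": [-0.3,0.75,0],"roll": 0}
    - {"hand": -1,"translation": [-0.3,0.75,0],"roll": 0}
    - {"hand": -1,"translation": [-0.3,0.75,0],"roll": 0}
    - {"hand": -1,"translation": [-0.3,0.7,0],"roll": 0}

```text
time: 16.85
eef_pos: [0.4829, 0.0239, 0.3057]
orientation: [[-0.978, -0.207, -0.002], [-0.207, 0.978, 0.0], [0.002, 0.0, -1.0]]
ft_force: [-0.1, -0.2, -2.0]
finger_gap: 0.0227
gripper_force: 61.8
```

Call:
apply_moves:
  targets:
    - {"hand": -1,"translation": [-0.29,0.6,0],"roll": 0}
    - {"hand": -1,"translation": [-0.02,0.2,0],"roll": 0}
    - {"hand": -1,"translation": [0,0.06,0],"roll": 0}
    - {"hand": -1,"translation": [0,0,0],"roll": 0}
    - {"hand": -1,"translation": [0,0,0],"roll": 0}

```text
time: 17.48
eef_pos: [0.4882, 0.0582, 0.3063]
orientation: [[-0.979, -0.205, -0.0], [-0.205, 0.979, -0.0], [0.0, -0.0, -1.0]]
ft_force: [-0.3, -0.5, -1.1]
finger_gap: 0.0226
gripper_force: 61.8
```

Run:
```python
from meas import *
from plan import plan
plan([.4884,.0588,.3065],192)
out=[]
for n,b in(("top",(190,290,250,350)),("scene",(190,300,240,460))):
    im,d,K,T=shot(n); np.savez(f"{n}1.npz",im=im,d=d,K=K,T=T); P=cloud(d,K,T); x,y,z=P[...,0],P[...,1],P[...,2]
    m=(im.max(2)<95)&(z>.11)&(z<.165)&(np.hypot(x-.5715,y-.0765)<.055); Q=P[m]
    c=least=None
    A=np.c_[Q[:,:2],np.ones(len(Q))]; pl=np.linalg.lstsq(A,Q[:,2],rcond=None)[0]
    print(n,m.sum(),rect(Q),np.median(Q[:,2]),"slope",pl[:2])
    g=im[b[0]:b[1],b[2]:b[3]]; cv2.imwrite(f"pics/f_{n}.png",cv2.resize(g,None,fx=5 if n=="top" else 3.5,fy=5 if n=="top" else 3.5,interpolation=4))
    r=((lambda h:((h[...,0]<8)|(h[...,0]>172))&(h[...,1]>130)&(h[...,2]>80))(cv2.cvtColor(im,cv2.COLOR_BGR2HSV)))&(abs(x-.70)<.06)&(abs(y-.04)<.06)
    print("stop",np.percentile(z[r],[10,50,90]),np.median(P[r],0))
```

```text
[-0.01, 0.01, -0.01] -0.02 
top 193 (array([580.8,  76.9]), array([65. , 78.5]), 0.6) 0.14541509975472122 slope [ 0.00249782 -0.0080036 ]
stop [0.14126869 0.14563411 0.1493445 ] [0.74355686 0.0314988  0.14563411]
scene 414 (array([569.8,  78.4]), array([81.8, 90.2]), 66.4) 0.14297688830249822 slope [-0.03131997  0.00753185]
stop [0.138954   0.14428383 0.14642354] [0.7490936  0.03296797 0.14428383]
```

View pics/f_top.png

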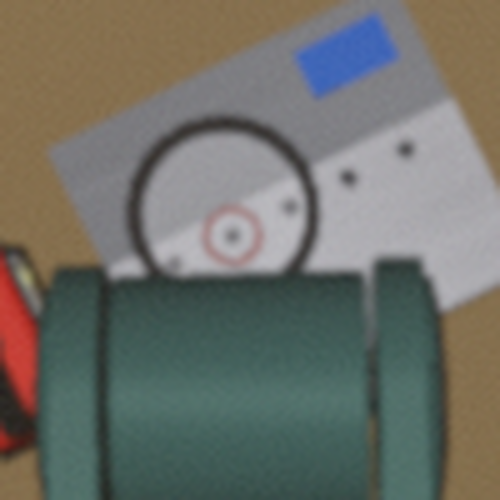

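View pics/f_scene.png

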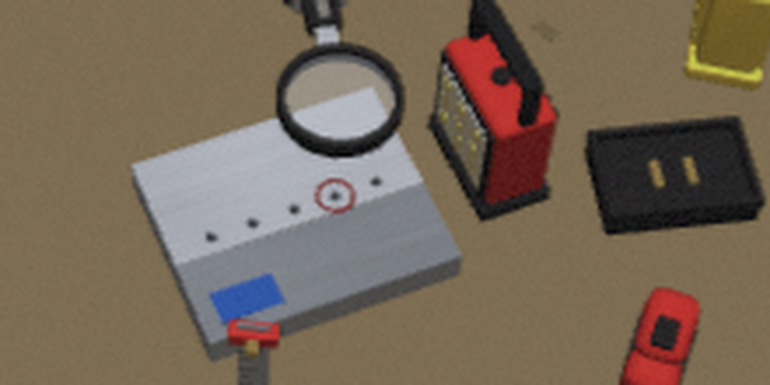

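The top crop shows the rim circle centred at about (223,212), with the ringed rivet at (232,235), offset by the camera's tilt. The scene crop shows the lens level and clear, and the lamp upright and facing the rivet. I compare the two centres by ray.

Run:
```python
from meas import *
print("lens",ray("top",250+223/5,190+212/5,.1454),"rivet",ray("top",250+232/5,190+235/5,.026))
s=1/3.5
print("scene lens",ray("scene",240+340*s,190+95*s,.1454),"rivet",ray("scene",240+335*s,190+196*s,.026))
```

```text
lens [0.57178055 0.07454142 0.1454    ] rivet [0.57104307 0.07527214 0.026     ]
scene lens [0.57558402 0.07752156 0.1454    ] rivet [0.57307231 0.07810389 0.026     ]
```

Call:
apply_moves:
  targets:
    - {"hand": -1,"translation": [0.03,0.01,-0.02],"roll": 0}
    - {"hand": -1,"translation": [0,0,0],"roll": 0}
    - {"hand": -1,"translation": [0,0,0],"roll": 0}
    - {"hand": -1,"translation": [0,0,0],"roll": 0}
    - {"hand": -1,"translation": [0,0,0],"roll": 0}

```text
time: 18.2
eef_pos: [0.487, 0.0591, 0.3071]
orientation: [[-0.978, -0.207, -0.0], [-0.207, 0.978, -0.0], [0.0, -0.0, -1.0]]
ft_force: [0.4, 0.7, -1.5]
finger_gap: 0.0226
gripper_force: 61.8
```

```bash
python3 -c "
from bench import *
s=status.sense();print(s['eef_pos'],s['gripper_force']);print(finish_job())"
```

```text
[0.48702168 0.0591326  0.30707156] 61.77210330963135
the job is handed in; nothing more can be done
None
```

I handed the job in at about 18 s: the lamp stands released and upright about 12 cm from the circled rivet with its light towards it, and the lens is held level within about 3 mm of the rivet's centre and about 1 mm of the stop height by camera measurement; the hand-in returned no verdict.

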